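Stand the grill tools in the crock

TASK

Put the tools from the sheet pan into the tall crock from above, the steel tongs first and then the wooden salt spoon, each butt end down and working end up. Do not let a tool fall in: lower each one until you feel it press on the crock from inside, then let go. Do not shove or tip the crock, and leave the plank, the salt jar and the dishes where they lie on the pan.

Things in the scene. Friction and masses are not known exactly. Their poses are not given: they have to be found in the camera images.
- pan: Fixed aluminium sheet pan, 300 mm (its x) by 400 mm (its y), rim 23 mm high over the table. Origin: centre of the underside; the inner floor is 3 mm above it. z up.
- crock: Loose heavy white stoneware utensil crock, an upright open cylinder, the tallest wide vessel: outer diameter 144 mm, inner diameter 132 mm, height 135 mm, inner floor 8 mm above the underside. 1.6 kg or so. Origin: centre of the underside, z up. Left of the pan.
- crock_rim (a point): Centre of the crock's mouth, level with its rim, 135 mm above its underside.
- tongs: Short closed steel tongs lying on the pan, 220 mm long, 24 mm wide over the arms, 33 mm over the heads (last 24 mm), 24 mm high, about 0.14 kg, balanced mid-length. Origin: mid-length, underside. x runs to the heads (working end); the butt end with the round pivot is at x = -110 mm. z up as it lies, arms' mid-height at z = 12 mm. Grip across the arms (along y) from x = -80 to +65 mm.
- tongs_butt (a point): Butt (pivot) end of the tongs, on the long axis at x = -110 mm, z = 12 mm of the tongs.
- tongs_head (a point): Tip of the tongs' heads (working end), on the long axis at x = +110 mm, z = 12 mm.
- spoon: Wooden salt spoon lying on the pan, 215 mm long, straight square handle 12 by 12 mm ending in a round bowl 39 mm across and 13 mm high, about 50 g, balanced near mid-length. Origin: mid-length, underside. x runs to the bowl (working end, x = 68 to 107 mm); butt end at x = -107.5 mm. z up as it lies. Grip across the handle (along y).
- spoon_butt (a point): Butt end of the spoon's handle, on the long axis at x = -107.5 mm, z = 6 mm of the spoon.
- spoon_bowl (a point): Middle of the spoon's bowl (working end), at x = +88 mm, z = 6 mm.
- plank: Bystander on the pan: flat dark wooden grilling plank, 250 by 70 by 10 mm. Origin: centre of the underside, x along its length.
- salt_jar: Bystander on the pan: round glass salt jar with a steel flip lid, 70 mm diameter, 73 mm high. Origin: centre of the underside.
- dishes: Bystander on the pan: stack of small white dipping dishes, 71 mm diameter, 42 mm high. Origin: centre of the underside.

How it is judged:
By the outcome, as a careful person would: the job done as asked, in the order asked, and still so for the second after the job is handed in, with the robot touching nothing.
It also fails if it takes over 72 s, if anything falls off the work surface, if the arm or the gripper's body presses on something with over 40 N, if the wrist force passes 120 N, or if a joint passes its speed limit or range.

ROBOT

A 7-joint arm with a two-finger parallel gripper is mounted at the origin on the work surface. World frame = base frame: x ahead of the robot, y to its left, z up, the work surface at z = 0. Lengths are in m, angles in rad, forces in N, time in s.
With the tool pointing down it reaches from about 0.425 to 0.95 m from the base axis. Payload 16.7 kg.
Tool frame: the origin (TCP) lies midway between the tips of the shut fingers; the grasp point (between the pads) lies 19 mm behind it; z points along the fingers, y is the line along which they close (so a half turn about z gives the same grasp; the last joint's range is limited). The gripper opens to 94 mm and grips with 3 to 60 N. Pads are 16 mm wide; open, the fingers measure 119 mm over their backs; the gripper's body (75 mm by 177 mm) begins 78 mm behind the grasp point.
Start: joints at [-1.415, 0.426, 0.074, 1.606, -0.034, 1.111, -0.067], TCP at [0.203, 0.644, 0.205] pointing down, gripper open.
Joint ranges: [-2.85, 2.85], [-0.5, 2.14], [-1.23, 1.37], [0.21, 2.46], [-1.02, 4.16], [0.16, 2.05], [-2.73, 2.73]. Speed limits (rad/s): [1.89, 1.89, 2.39, 2.39, 3.01, 3.01, 3.01].

INTERFACE

Orientations are given as a rotation vector (axis times angle).
In Python, from workcell import sense, camera, calibration, sign_off gives the robot as it stands.
- The arm moves only by the tool drive_tool, never from a script. Its argument "increments" is a list of rows, each an object with "dp": the shift along the tool's x, y, z normalised to -1 to 1, where 1 is 75 mm, a list of three; "dr": the turn, a rotation vector about the tool's x, y, z normalised to -1 to 1, where 1 is 4 degrees, a list of three. A call has 1 to 20 rows; each row shifts and turns the commanded pose from where the row before left it, along the tool's axes as they then stand; what a row does not reach is not made up. A row lasts 1/12 s, in which the tool goes at most 41.7 mm and 7.16 degrees, less where a joint would pass 70% of its speed; a pose out of reach is approached as far as the arm can. A call with a number of a shift or a turn outside -1 to 1 is refused whole. A call with a gripper value outside its range is refused whole. "jaw" is the opening, from -1 (shut) to 1 (fully open), set as the call begins (left out, the last holds). The fingers move at their own pace and stop on an object; the grip force is fixed at half the most. Time passes only in rows, so rows that do not move let the fingers close. It gives the time, the measured TCP pose, the force, the opening and the grip force at its end, in the units of the state.
- sense(): the state, without advancing time (a new reading comes with each control period).
- camera(name): name is "side" or "top" or "wrist"; returns the picture (420x560x3 uint8, red, green, blue); there is no depth.
- calibration(name): a dict with "camera_matrix" (3x3 intrinsics, pixels), "k1" (the pictures are not rectified: a ray, as slopes to the right and down, at radius r is drawn at 1 + k1 r^2 times it, then the intrinsics apply), "xyz" and "orientation" of the camera in the world. Camera axes: x right, y down, z forward; pixel columns grow to the right and rows downward; lengths in m; the calibration is good to about 2 mm. A picture is of the moment at which its call begins: read the wrist's pose just before it. calibration takes no time and is no camera call; for the wrist camera it gives the pose at the moment of the call.
- sign_off(): hands the job in; it is judged then, once.
The state is a dict: "time": time; "joints": joint angles; "dq": joint speeds; "joint_efforts": joint torques, N m; "position": TCP position; "tcp_rot": TCP orientation; "wrist_force": force on the tool from outside, world axes, zero at the start; "moment": the same for the moment, N m; "gripper_width": finger opening in m; "gripper_force": force on a finger pad.
Only numpy, scipy, OpenCV 4.12 (cv2) and the standard library are available. Lean on these libraries where they do the work, as an engineer would, in place of code of your own. Each camera call takes 0.05 s, during which the arm holds its last target. There are 200 camera calls.

## Working session

There is one attempt and no reset: what is moved stays moved. The work goes in short steps, Python scripts to look and compute and a tool call to move; the robot and the scene stay as the last step left them, time stands still between calls to the robot, and variables do not carry over. Pictures are saved under pics/ and viewed, at most 10 in all, crops included, and the job is handed in when it is done.

Besides the shell and the picture viewer there is one more tool, called after "Call:" as a command line: name --argument value ..., lists and objects as JSON in quotes. drive_tool: Moves the arm, as the interface text tells. Its arguments: {"type":"object","properties":{"increments":{"type":"array"},"jaw":{"type":"number"}},"required":["increments"]}

```bash
mkdir -p pics
python3 - <<'E'
from workcell import *
import cv2
s=sense();print({k:s[k] for k in('time','position','tcp_rot','wrist_force','gripper_width')})
for n in('top','side'):
    cv2.imwrite(f'pics/{n}0.png',camera(n)[:,:,::-1]);print(n,calibration(n))
E
```

```text
{'time': 0.0, 'position': array([0.20240937, 0.64347741, 0.20477912]), 'tcp_rot': array([-4.76828346e-01, -3.10505489e+00,  1.99217197e-03]), 'wrist_force': array([ 0.39333317, -0.37006347,  0.26014882]), 'gripper_width': 0.09398584018678019}
top {'camera_matrix': array([[534.46175237,   0.        , 285.00461   ],
       [  0.        , 534.46175237, 218.31441973],
       [  0.        ,   0.        ,   1.        ]]), 'k1': -0.0721303335825025, 'xyz': array([0.34348994, 0.020129  , 1.33831088]), 'orientation': array([-2.16248563,  2.11137538, -0.19566359])}
side {'camera_matrix': array([[528.12057247,   0.        , 279.87449901],
       [  0.        , 528.12057247, 207.72823182],
       [  0.        ,   0.        ,   1.        ]]), 'k1': -0.11606152784268044, 'xyz': array([0.51169441, 0.96996787, 0.83866792]), 'orientation': array([-0.06962373,  2.80742456, -1.38549405])}
```

View pics/top0.png

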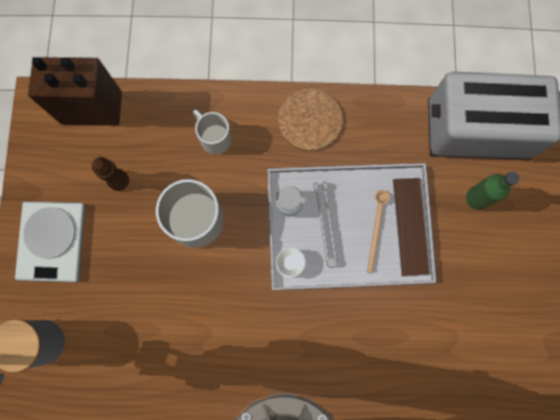

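View pics/side0.png

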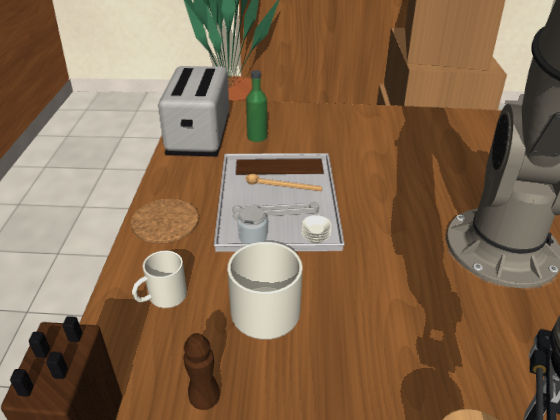

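Top view: crock's mouth is at about (188,211). The tongs run from heads near (322,187) to the pivot near (331,263), and the spoon from bowl (383,197) to butt (372,271). The jar (289,200) and dishes (291,262) are left of the tongs, the plank is to the right. I'll enlarge the view to measure.

```bash
cat > h.py <<'E'
from workcell import *
import numpy as np, cv2
from scipy.spatial.transform import Rotation as R
def ray(n,px,cal=None):
    c=cal or calibration(n);K=c['camera_matrix']
    p=cv2.undistortPoints(np.array([[px]],float),K,np.array([c['k1'],0,0,0,0]))[0,0]
    return np.array(c['xyz']),R.from_rotvec(c['orientation']).apply([p[0],p[1],1])
def hit(n,px,z,cal=None):
    o,d=ray(n,px,cal);return o+d*(z-o[2])/d[2]
def proj(n,P,cal=None):
    c=cal or calibration(n);Ri=R.from_rotvec(c['orientation']).inv()
    q=Ri.apply(np.atleast_2d(P)-c['xyz']);
    return cv2.projectPoints(q,np.zeros(3),np.zeros(3),c['camera_matrix'],np.array([c['k1'],0,0,0,0]))[0][:,0]
E
python3 - <<'E'
import cv2
a=cv2.imread('pics/top0.png')[155:295,150:440]
b=cv2.imread('pics/side0.png')[140:340,210:350]
a=cv2.resize(a,None,fx=2.7,fy=2.7,interpolation=cv2.INTER_CUBIC);print(a.shape)
cv2.imwrite('pics/topc.png',a)
E
```

```text
(378, 783, 3)
```

View pics/topc.png

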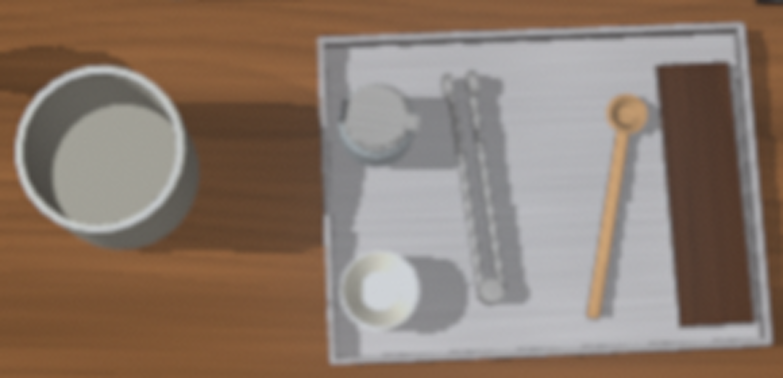

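The enlarged crop shows, in crop pixels: mouth centre (101,149), tongs heads (460,73) to butt (491,303), spoon bowl (627,114) to butt (593,318).

Run:
```python
from h import *
f=lambda u,v:((u+.5)/2.7-.5+150,(v+.5)/2.7-.5+155)
C=hit('top',f(101,149),.135);print('crock',C, [hit('top',f(*p),.135) for p in((15,149),(187,149),(101,65),(101,233))])
H=hit('top',f(460,73),.015);B=hit('top',f(491,303),.015)
print('tongs',H,B,np.linalg.norm(H-B),(H+B)/2,np.degrees(np.arctan2(*(H-B)[[1,0]])))
S=hit('top',f(627,114),.009);T=hit('top',f(593,318),.009)
print('spoon',S,T,np.linalg.norm(S-T),np.degrees(np.arctan2(*(S-T)[[1,0]])))
print('jar',hit('top',f(377,120),.073),'dish',hit('top',f(380,290),.045))
print('plank',[hit('top',f(*p),.013) for p in((657,65),(680,325))])
print('pan',[hit('top',f(*p),.023) for p in((318,38),(745,24),(770,345),(331,362))])
# side check
print('side proj',proj('side',[C,H,B,S,T]))
s=sense();print(R.from_rotvec(s['tcp_rot']).as_matrix())
```

```text
crock [0.56578386 0.23350813 0.135     ] [array([0.56396633, 0.30678378, 0.135     ]), array([0.56760594, 0.16046643, 0.135     ]), array([0.63901684, 0.23755022, 0.135     ]), array([0.4940401 , 0.22965806, 0.135     ])]
tongs [ 0.66934813 -0.07945713  0.015     ] [ 0.45319645 -0.11050224  0.015     ] 0.218369747755375 [ 0.56127229 -0.09497968  0.015     ] 8.173296321305287
spoon [ 0.63528429 -0.23864757  0.009     ] [ 0.4419404  -0.20561482  0.009     ] 0.1961454144889712 -9.695356248704066
jar [ 0.60984446 -0.00115884  0.073     ] dish [ 0.46006404 -0.00765882  0.045     ]
plank [array([ 0.68279183, -0.26704414,  0.013     ]), array([ 0.43688659, -0.28562882,  0.013     ])]
pan [array([0.69770597, 0.05515441, 0.023     ]), array([ 0.72280014, -0.3499261 ,  0.023     ]), array([ 0.41953608, -0.3664292 ,  0.023     ]), array([0.39568518, 0.03484241, 0.023     ])]
side proj [[264.8774476  264.45930089]
 [232.67913832 211.86296032]
 [317.8632501  207.4453307 ]
 [251.57591016 178.85253758]
 [321.43007695 188.1131397 ]]
[[-9.53906994e-01  3.00102276e-01 -2.65793293e-04]
 [ 3.00102380e-01  9.53906308e-01 -1.14779101e-03]
 [-9.09127973e-05 -1.17465108e-03 -9.99999306e-01]]
```

```bash
cat >> h.py <<'E'
def Rt(x,z):
    x=np.array(x,float);z=np.array(z,float);z/=np.linalg.norm(z);x-=z*(x@z);x/=np.linalg.norm(x)
    return np.c_[x,np.cross(z,x),z]
def plan(p,M):
    s=sense();A=R.from_rotvec(s['tcp_rot']).as_matrix()
    print('t',round(s['time'],2),'pos',s['position'].round(4),'q',np.round(s['joints'],2),'F',s['wrist_force'].round(2),'w',round(s['gripper_width'],4))
    print('turn units',(np.degrees(R.from_matrix(A.T@M).as_rotvec())/4).round(2),
      'shift units before turn',(A.T@(p-s['position'])/.075).round(3),'after turn',(M.T@(p-s['position'])/.075).round(3))
a=np.radians
def down(deg): # tool x along minus the object's direction
    d=np.array([np.cos(a(deg)),np.sin(a(deg)),0]);return Rt(-d,[0,0,-1])
TM=np.array([.5613,-.0950,0]);Td=8.17
TG=TM+.045*np.array([np.cos(a(Td)),np.sin(a(Td)),0])
E
python3 -c "
from h import *
plan(TG+[0,0,.2],down(Td))"
```

```text
t 0.1 pos [0.2025 0.6435 0.2049] q [-1.42  0.43  0.07  1.61 -0.03  1.11 -0.07] F [ 0.42 -0.59  0.01] w 0.0938
turn units [-0.02 -0.   -6.41] shift units before turn [-8.06  -7.697  0.075] after turn [ -3.937 -10.426   0.065]
```

Call:
drive_tool --increments '[{"dp":[-0.36,-0.34,0],"dr":[0,0,0]},{"dp":[-0.36,-0.34,0],"dr":[0,0,0]},{"dp":[-0.36,-0.34,0],"dr":[0,0,0]},{"dp":[-0.36,-0.34,0],"dr":[0,0,0]},{"dp":[-0.36,-0.34,0],"dr":[0,0,0]},{"dp":[-0.36,-0.34,0],"dr":[0,0,0]},{"dp":[-0.36,-0.34,0],"dr":[0,0,0]},{"dp":[-0.36,-0.34,0],"dr":[0,0,0]},{"dp":[-0.36,-0.34,0],"dr":[0,0,0]},{"dp":[-0.36,-0.34,0],"dr":[0,0,0]},{"dp":[-0.36,-0.34,0],"dr":[0,0,0]},{"dp":[-0.36,-0.34,0],"dr":[0,0,0]},{"dp":[-0.36,-0.34,0],"dr":[0,0,0]},{"dp":[-0.36,-0.34,0],"dr":[0,0,0]},{"dp":[-0.36,-0.34,0],"dr":[0,0,0]},{"dp":[-0.36,-0.34,0],"dr":[0,0,0]},{"dp":[-0.36,-0.34,0],"dr":[0,0,0]},{"dp":[-0.36,-0.34,0],"dr":[0,0,0]},{"dp":[-0.36,-0.34,0],"dr":[0,0,0]},{"dp":[-0.36,-0.34,0],"dr":[0,0,0]}]' --jaw -0.04

```text
time: 1.77
position: [0.565, -0.0064, 0.2054]
tcp_rot: [-0.477, -3.105, 0.0]
wrist_force: [0.5, 1.0, 0.3]
gripper_width: 0.045
gripper_force: 0.0
```

```bash
python3 -c "
from h import *
plan(TG+[0,0,.2],down(Td))"
```

```text
t 1.77 pos [ 0.565  -0.0064  0.2054] q [-0.51  0.27  0.49  1.88 -0.14  1.03  1.31] F [0.46 1.01 0.27] w 0.045
turn units [ 0.   -0.   -6.41] shift units before turn [-0.848 -0.882  0.072] after turn [-0.383 -1.162  0.072]
```

Call:
drive_tool --increments '[{"dp":[0,0,0],"dr":[0,0,-0.8]},{"dp":[0,0,0],"dr":[0,0,-0.8]},{"dp":[0,0,0],"dr":[0,0,-0.8]},{"dp":[0,0,0],"dr":[0,0,-0.8]},{"dp":[0,0,0],"dr":[0,0,-0.8]},{"dp":[0,0,0],"dr":[0,0,-0.8]},{"dp":[0,0,0],"dr":[0,0,-0.8]},{"dp":[0,0,0],"dr":[0,0,-0.81]},{"dp":[-0.13,-0.39,0.2],"dr":[0,0,0]},{"dp":[-0.13,-0.39,0.2],"dr":[0,0,0]},{"dp":[-0.12,-0.38,0.2],"dr":[0,0,0]},{"dp":[0,0,0],"dr":[0,0,0]},{"dp":[0,0,0],"dr":[0,0,0]}]'

```text
time: 2.85
position: [0.6046, -0.0886, 0.1592]
tcp_rot: [0.219, -3.132, 0.001]
wrist_force: [0.0, 1.2, 0.2]
gripper_width: 0.045
gripper_force: 0.0
```

Run:
```python
from h import *
import json
plan(TG+[0,0,.007],down(Td))
c=calibration('wrist');im=camera('wrist')
d=np.array([np.cos(a(Td)),np.sin(a(Td)),0])
P=[TM+d*x+[0,0,.024] for x in(-.11,.045,.11)]
print(c['xyz'],proj('wrist',P,c))
json.dump({k:np.array(v).tolist() for k,v in c.items()},open('w1.json','w'))
cv2.imwrite('pics/w1.png',im[:,:,::-1])
```

```text
t 2.85 pos [ 0.6046 -0.0886  0.1592] q [-0.3   0.39  0.43  1.82 -0.19  0.98  1.93] F [0.04 1.23 0.24] w 0.045
turn units [-0.01 -0.03 -0.04] shift units before turn [-2.100e-02 -1.000e-03  2.029e+00] after turn [-1.600e-02 -2.000e-03  2.029e+00]
[ 0.53298211 -0.09840145  0.33887243] [[282.12071509  30.19877344]
 [282.9231221  202.74962046]
 [283.21313823 264.75265757]]
```

View pics/w1.png

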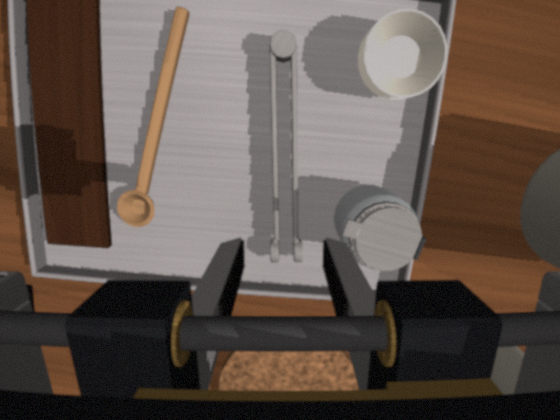

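The wrist view shows the tongs axis running from butt (284,42) to heads (287,255). That is about 2 mm towards the jar (385,235) from where I predicted, with clear room for both fingers. Descending.

Call:
drive_tool --increments '[{"dp":[-0.02,0.03,0.35],"dr":[0,0,-0.1]},{"dp":[0,0,0.35],"dr":[0,0,0]},{"dp":[0,0,0.35],"dr":[0,0,0]},{"dp":[0,0,0.35],"dr":[0,0,0]},{"dp":[0,0,0.3],"dr":[0,0,0]},{"dp":[0,0,0.2],"dr":[0,0,0]},{"dp":[0,0,0.1],"dr":[0,0,0]},{"dp":[0,0,0.03],"dr":[0,0,0]},{"dp":[0,0,0],"dr":[0,0,0]},{"dp":[0,0,0],"dr":[0,0,0]}]'

```text
time: 3.73
position: [0.607, -0.084, 0.0094]
tcp_rot: [-0.235, 3.131, 0.0]
wrist_force: [1.1, -0.6, 0.1]
gripper_width: 0.0449
gripper_force: 0.0
```

Call:
drive_tool --increments '[{"dp":[0,0,0],"dr":[0,0,0]},{"dp":[0,0,0],"dr":[0,0,0]},{"dp":[0,0,0],"dr":[0,0,0]},{"dp":[0,0,0],"dr":[0,0,0]},{"dp":[0,0,0],"dr":[0,0,0]},{"dp":[0,0,0],"dr":[0,0,0]}]' --jaw -1

```text
time: 4.23
position: [0.6067, -0.0844, 0.0087]
tcp_rot: [-0.235, 3.132, -0.0]
wrist_force: [-0.8, 0.2, 6.8]
gripper_width: 0.0234
gripper_force: 29.9
```

Call:
drive_tool --increments '[{"dp":[0,0,-0.1],"dr":[0,0,0]},{"dp":[0,0,-0.2],"dr":[0,0,0]},{"dp":[0,0,-0.3],"dr":[0,0,0]},{"dp":[0,0,-0.3],"dr":[0,0,0]},{"dp":[0,0,-0.3],"dr":[0,0,0]},{"dp":[0,0,-0.3],"dr":[0,0,0]},{"dp":[0,0,-0.3],"dr":[0,0,0]},{"dp":[0,0,-0.3],"dr":[0,0,0]},{"dp":[0,0,-0.3],"dr":[0,0,0]},{"dp":[0,0,-0.3],"dr":[0,0,0]},{"dp":[0,0,-0.3],"dr":[0,0,0]},{"dp":[0,0,-0.3],"dr":[0,0,0]},{"dp":[0,0,-0.3],"dr":[0,0,0]},{"dp":[0,0,-0.3],"dr":[0,0,0]},{"dp":[0,0,-0.3],"dr":[0,0,0]},{"dp":[0,0,-0.2],"dr":[0,0,0]}]'

```text
time: 5.57
position: [0.6063, -0.0846, 0.3409]
tcp_rot: [-0.234, 3.131, -0.0]
wrist_force: [1.1, -0.7, -0.9]
gripper_width: 0.0238
gripper_force: 29.9
```

Call:
drive_tool --increments '[{"dp":[0,0,0],"dr":[0,-0.9,0]},{"dp":[0,0,0],"dr":[0,-0.9,0]},{"dp":[0,0,0],"dr":[0,-0.9,0]},{"dp":[0,0,0],"dr":[0,-0.9,0]},{"dp":[0,0,0],"dr":[0,-0.9,0]},{"dp":[0,0,0],"dr":[0,-0.9,0]},{"dp":[0,0,0],"dr":[0,-0.9,0]},{"dp":[0,0,0],"dr":[0,-0.9,0]},{"dp":[0,0,0],"dr":[0,-0.9,0]},{"dp":[0,0,0],"dr":[0,-0.9,0]},{"dp":[0,0,0],"dr":[0,-0.9,0]},{"dp":[0,0,0],"dr":[0,-0.9,0]},{"dp":[0,0,0],"dr":[0,-0.9,0]},{"dp":[0,0,0],"dr":[0,-0.9,0]},{"dp":[0,0,0],"dr":[0,-0.9,0]},{"dp":[0,0,0],"dr":[0,-0.9,0]},{"dp":[0,0,0],"dr":[0,-0.9,0]},{"dp":[0,0,0],"dr":[0,-0.9,0]},{"dp":[0,0,0],"dr":[0,-0.9,0]},{"dp":[0,0,0],"dr":[0,-0.9,0]}]'

```text
time: 7.23
position: [0.5895, -0.0887, 0.3978]
tcp_rot: [-0.158, 2.083, 0.138]
wrist_force: [0.1, 0.3, -0.5]
gripper_width: 0.0238
gripper_force: 29.9
```

Run:
```python
from h import *
s=sense();print(s['joints'],s['position'],R.from_rotvec(s['tcp_rot']).as_matrix().round(3),s['wrist_force'],s['moment'],s['gripper_width'])
im=camera('side');cv2.imwrite('pics/s1.png',im[:,:,::-1])
```

```text
[-0.5039278  -0.37440222  0.62266862  2.34026122 -0.87950508  0.16344101
  2.72997989] [ 0.58949392 -0.08874498  0.39784835] [[-0.49  -0.17   0.855]
 [-0.055  0.985  0.164]
 [-0.87   0.033 -0.492]] [ 0.0976399   0.29301377 -0.52390046] [-0.16716951  0.97761036  0.01782211] 0.02382002756521541
```

View pics/s1.png

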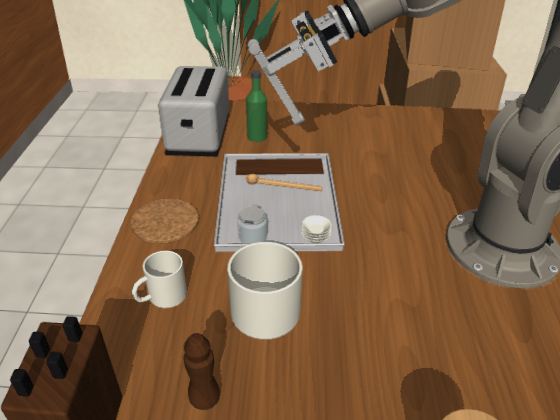

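The side view shows the tongs held firmly near the heads, butt hanging down, clear of everything. The tilt stopped at 60° because j6 and j7 hit their limits. I'll identify the kinematics from the poses recorded so far, to find a reachable inserting pose.

```bash
cat > kin.py <<'E'
from h import *
import itertools
D=[([-1.415,.426,.074,1.606,-.034,1.111,-.067],[.2025,.6435,.2049],[-4.76828346e-01,-3.10505489,1.99e-3]),
([-.51,.27,.49,1.88,-.14,1.03,1.31],[.565,-.0064,.2054],[-.477,-3.105,0]),
([-.30,.39,.43,1.82,-.19,.98,1.93],[.6046,-.0886,.1592],[.219,-3.132,.001])]
s=sense();D.append((s['joints'],s['position'],s['tcp_rot']))
def chain(q,sg,A0,B):
    r=R.identity()*A0;out=[r]
    for i,(ax,sn) in enumerate(zip('zyzyzyz',sg)):
        r=r*R.from_euler(ax,sn*q[i]);out.append(r)
    out.append(r*B);return out
if __name__=='__main__':
  best=[]
  for sg in itertools.product([1,-1],repeat=7):
    if sg[1]<0: continue
    # unknown base yaw and tool rotation: r_meas = Rz(a0) * M(q) * B
    Ms=[chain(d[0],sg,R.identity(),R.identity())[-1] for d in D]
    for a0 in np.radians(np.arange(0,360,15)):
      Bs=R.concatenate([(R.from_euler('z',a0)*m).inv()*R.from_rotvec(d[2]) for m,d in zip(Ms,D)])
      Bm=Bs.mean();e=np.degrees((Bm.inv()*Bs).magnitude()).max();best.append((e,sg,round(np.degrees(a0)),Bm.as_euler('zyx',degrees=True).round(1)))
  best.sort(key=lambda b:b[0])
  for b in best[:6]:print(b)
E
python3 kin.py
```

```text
(np.float64(0.4455967477366186), (-1, 1, -1, 1, -1, 1, -1), 0, array([90.2, -0.1,  0.1]))
(np.float64(11.224071522591357), (-1, 1, -1, 1, -1, 1, -1), 345, array([77.1, -3.3, -0.4]))
(np.float64(11.574386401604386), (-1, 1, -1, 1, -1, 1, -1), 15, array([103.3,   3.2,  -0.2]))
(np.float64(22.575231621645905), (-1, 1, -1, 1, -1, 1, -1), 330, array([63.8, -6.3, -1.6]))
(np.float64(22.923369415816364), (-1, 1, -1, 1, -1, 1, -1), 30, array([116.7,   6.2,  -1.2]))
(np.float64(26.43806356927444), (1, 1, 1, 1, 1, 1, 1), 15, array([-65.2,   1.3,  -0.4]))
```

```bash
cat >> kin.py <<'E'
SG=(-1,1,-1,1,-1,1,-1);B0=R.from_euler('z',90,degrees=True)
lo=np.array([-2.85,-.5,-1.23,.21,-1.02,.16,-2.73]);hi=np.array([2.85,2.14,1.37,2.46,4.16,2.05,2.73])
# lengths: base z, then along z / offset x of frames 2(after j2..)
def feats(q):
    c=chain(q,SG,R.identity(),B0)
    cols=[[0,0,1]]+[c[i].apply(v) for i,v in((1,[1,0,0]),(3,[0,0,1]),(3,[1,0,0]),(5,[0,0,1]),(5,[1,0,0]),(7,[0,0,1]))]
    return np.array(cols).T,c[-1]
A=np.vstack([feats(d[0])[0] for d in D]);b=np.hstack([d[1] for d in D])
L0=np.array([.34,0,.4,0,.4,0,.3])
L=L0+np.linalg.solve(A.T@A+1e-5*np.eye(7),A.T@(b-A@L0))
def fk(q): F,r=feats(q);return F@L,r
if __name__=='__main__': print(L.round(4),(A@L-b).round(4))
E
python3 kin.py|tail -5
```

```text
(np.float64(22.575231621645905), (-1, 1, -1, 1, -1, 1, -1), 330, array([63.8, -6.3, -1.6]))
(np.float64(22.923369415816364), (-1, 1, -1, 1, -1, 1, -1), 30, array([116.7,   6.2,  -1.2]))
(np.float64(26.43806356927444), (1, 1, 1, 1, 1, 1, 1), 15, array([-65.2,   1.3,  -0.4]))
[ 0.3478 -0.0977  0.461   0.0466  0.5887 -0.013   0.2855] [-0.0522  0.0076  0.0083  0.0114 -0.0039 -0.0033 -0.0066  0.001  -0.0074
 -0.0013 -0.0009  0.0024]
```

```bash
python3 - <<'E'
s=open('kin.py').read()
s=s.replace("(7,[0,0,1]))]","(7,[0,0,1]),(3,[0,1,0]))]").replace("L0=np.array([.34,0,.4,0,.4,0,.3])","L0=np.array([.34,0,.4,0,.4,0,.3,0])").replace("np.eye(7)","np.eye(8)")
open('kin.py','w').write(s)
E
python3 kin.py|tail -2
python3 - <<'E'
from kin import *
# try which lateral y offset frame explains best
for fr in (1,3,5,7,(1,3),(3,5),(1,5)):
    fr=fr if isinstance(fr,tuple) else (fr,)
    rows=[]
    for d in D:
        c=chain(d[0],SG,R.identity(),B0)
        rows.append(np.array([[0,0,1]]+[c[i].apply(v) for i,v in((1,[1,0,0]),(3,[0,0,1]),(5,[0,0,1]),(7,[0,0,1]))]+[c[i].apply([0,1,0]) for i in fr]).T)
    A=np.vstack(rows);x,*_=np.linalg.lstsq(A,b,rcond=None);print(fr,x.round(3),abs(A@x-b).max().round(4))
E
```

```text
[ 0.2959  0.0104  0.5129  0.0324  0.4712 -0.0043  0.3445 -0.0617] [-0.0008  0.0032 -0.0032  0.001  -0.0016  0.0004 -0.004   0.0016  0.0035
  0.0004 -0.0004 -0.0007]
(1,) [ 0.275 -0.009  0.549  0.495  0.346 -0.062] 0.0072
(3,) [ 0.296  0.001  0.555  0.503  0.374 -0.062] 0.008
(5,) [ 0.306 -0.045  0.624  0.532  0.429 -0.055] 0.0166
(7,) [ 0.342 -0.111  0.503  0.631  0.304 -0.023] 0.0317
(1, 3) [ 0.283  0.     0.553  0.494  0.362 -0.03  -0.034] 0.0026
(3, 5) [ 0.295  0.008  0.536  0.502  0.357 -0.076  0.014] 0.006
(1, 5) [ 0.278 -0.011  0.576  0.494  0.375 -0.047 -0.018] 0.0033
```

```bash
cat > ik.py <<'E'
from kin import *
from scipy.optimize import least_squares
def search(sx,heights=(.17,.33),n=60,seed=0):
    g=np.random.default_rng(seed);res=[]
    m=.08
    for k in range(n):
        def f(v):
            out=[]
            q=v
            p,r=fk(q);x=r.apply([sx,0,0])
            return np.r_[(p-[.566,.2335,.165])*[20,20,40],(x-[0,0,-1])*1.5]
        o=least_squares(f,g.uniform(lo+m,hi-m),bounds=(lo+m,hi-m),max_nfev=200)
        p,r=fk(o.x);M=r.as_matrix();lean=np.degrees(np.arccos(-sx*M[2,0]))
        if np.linalg.norm(p-[.566,.2335,.165])<.03:
            z=M[:,2];u=-sx*M[:,0];res.append((lean,np.degrees(np.arctan2(z[1],z[0])),np.degrees(np.arcsin(z[2])),np.degrees(np.arctan2(u[1],u[0])),o.x.round(2),p.round(3)))
    res.sort(key=lambda t:t[0]);return res
if __name__=='__main__':
    for sx in(1,-1):
        print('sx',sx)
        for t in search(sx)[:14]:print(np.round(t[:4],0),t[4],t[5])
E
python3 ik.py
```

```text
sx 1
[  0. 146.   0. -64.] [ 0.26  1.24 -0.73  1.13 -0.51  1.97 -2.56] [0.566 0.233 0.165]
[  nan   58.    0. -134.] [-0.36  0.89  0.37  2.38  4.03  1.85 -1.68] [0.566 0.233 0.165]
[  0. -80.   0. 132.] [-0.99  1.04  0.1   1.43  0.88  1.96 -1.01] [0.566 0.234 0.165]
[ nan -77.  -0. -54.] [-0.95  1.01  0.01  1.48  0.96  1.97 -1.05] [0.566 0.233 0.165]
[  0. 123.   0. -61.] [ 0.19  1.03 -0.31  1.46 -0.94  1.76 -2.27] [0.566 0.233 0.165]
[   0.   58.    0. -131.] [-0.22  0.83  0.22  2.38  4.08  1.73 -1.62] [0.566 0.233 0.165]
[  0. -28.  -0. -10.] [-1.43  0.88  0.37  2.19  1.43  1.31 -1.43] [0.566 0.233 0.165]
[  0. -31.   0. 149.] [-0.71  0.83 -0.45  2.16  1.65  1.89 -1.35] [0.566 0.233 0.165]
[  0. -38.  -0. -18.] [-1.51  0.96  0.5   2.05  1.18  1.25 -1.25] [0.566 0.234 0.165]
[  0. -54.   0. 140.] [-0.87  0.89 -0.22  1.82  1.28  1.88 -1.21] [0.566 0.234 0.165]
[  0. -14.  -0.  -0.] [-0.88  0.78 -0.22  2.37  1.87  1.72 -1.52] [0.566 0.234 0.165]
[  0.  61.   0. 169.] [-0.42  0.93  0.47  2.34  4.07  1.91 -1.74] [0.566 0.233 0.165]
[ 0. 63. -0. 57.] [-0.47  0.97  0.54  2.32  4.06  1.97 
[... 760 characters left out ...]
-1.11  2.   -0.84  0.8   0.83] [0.566 0.233 0.165]
[  0. 142.  -0. 157.] [ 0.18  1.17 -0.51  1.18 -0.67  1.96  0.7 ] [0.566 0.233 0.165]
[  0. -70.   0. 172.] [-0.91  0.97 -0.08  1.59  1.07  1.95  2.04] [0.566 0.233 0.165]
[   0.  113.    0. -108.] [ 0.78  1.32 -1.15  1.61 -0.39  1.28  0.44] [0.566 0.233 0.165]
[ 0. 58. -0. 46.] [-0.29  0.85  0.29  2.38  4.06  1.79  1.49] [0.566 0.234 0.165]
[   0.   87.    0. -113.] [ 0.98  1.23 -1.14  2.   -0.77  0.78  0.78] [0.566 0.233 0.165]
[  0. -50.  -0. -54.] [-0.75  0.89 -0.39  1.89  1.4   1.95  1.9 ] [0.566 0.234 0.165]ik.py:13: RuntimeWarning: invalid value encountered in arccos
  p,r=fk(o.x);M=r.as_matrix();lean=np.degrees(np.arccos(-sx*M[2,0]))
```

```bash
cat > ik2.py <<'E'
from kin import *
from scipy.optimize import least_squares
mid=(lo+hi)/2;half=(hi-lo)/2
def tool(az,lean,roll=0):
    c,s=np.cos(a(az)),np.sin(a(az));e=a(lean)
    z=np.array([c*np.cos(e),s*np.cos(e),-np.sin(e)]);x=np.array([-c*np.sin(e),-s*np.sin(e),-np.cos(e)])
    return Rt(x,z)@R.from_euler('z',roll,degrees=True).as_matrix()
def ik(p,M,q0,w=.02):
    def f(q):
        pp,r=fk(q);return np.r_[(pp-p)*20,R.from_matrix(M.T@r.as_matrix()).as_rotvec()*5,w*(q-q0)]
    o=least_squares(f,np.clip(q0,lo+.01,hi-.01),bounds=(lo,hi),max_nfev=300)
    pp,r=fk(o.x);return o.x,np.linalg.norm(pp-p),np.degrees(R.from_matrix(M.T@r.as_matrix()).magnitude())
if __name__=='__main__':
    # path: down over crock, yaw, tilt; then descend
    C=np.array([.566,.2335,0])
    for az in(-90,-75,-60,-45,-30,-15):
        q=np.array([-1.0,.3,.2,1.7,0.,1.1,.2]);worst=9;err=0
        for t in np.arange(90,14,-3):
            q,e1,e2=ik(C+[0,0,.36],tool(az,t),q,.03);err=max(err,e1,e2/100);
            worst=min(worst,np.minimum(q-lo,hi-q).min())
        qa=q
        for z in np.arange(.35,.159,-.02):
            q,e1,e2=ik(C+[0,0,z],tool(az,15),q,.03);err=max(err,e1,e2/100);worst=min(worst,np.minimum(q-lo,hi-q).min())
        print(az,'err',round(err,4),'worst',round(worst,2),qa.round(2),q.round(2))
E
python3 ik2.py
```

```text
-90 err 0.0 worst 0.09 [-1.17  0.82  0.54  1.31  0.62  1.96 -0.63] [-1.13  1.03  0.46  1.35  0.5   1.78 -0.83]
-75 err 0.0 worst 0.28 [-1.26  0.69  0.5   1.52  0.76  1.77 -0.65] [-1.22  0.92  0.42  1.57  0.67  1.59 -0.86]
-60 err 0.0 worst 0.44 [-1.32  0.54  0.42  1.74  0.94  1.61 -0.69] [-1.27  0.81  0.35  1.78  0.87  1.43 -0.95]
-45 err 0.0 worst 0.46 [-1.31  0.39  0.31  1.95  1.13  1.49 -0.75] [-1.26  0.7   0.26  2.    1.12  1.32 -1.07]
-30 err 0.0 worst 0.25 [-1.22  0.23  0.16  2.15  1.35  1.37 -0.79] [-1.19  0.61  0.13  2.2   1.42  1.27 -1.22]
-15 err 0.0 worst 0.06 [-1.07  0.09  0.01  2.33  1.58  1.21 -0.82] [-1.05  0.54 -0.01  2.39  1.76  1.27 -1.36]
```

Run:
```python
from h import *
print('mill base',hit('top',(118,180),.02),hit('side',(204,398),.0))
for z in(.1,.13,.16,.19):print(z,hit('top',(104,167),z),hit('side',(197,342),z))
print('scale',[hit('top',p,.05).round(2) for p in((20,205),(83,205),(80,280))],'mug',hit('top',(213,130),.09).round(2))
from ik2 import *
C=np.array([.566,.2335,0])
plan(np.array([.50,.10,.42]),down(-45))
```

```text
mill base [0.65989813 0.4345845  0.02      ] [0.66240077 0.44538479 0.        ]
0.1 [0.67199597 0.44600041 0.1       ] [0.67330302 0.39835818 0.1       ]
0.13 [0.66403741 0.43568302 0.13      ] [0.6667395  0.42157334 0.13      ]
0.16 [0.65607884 0.42536562 0.16      ] [0.66017598 0.44478849 0.16      ]
0.19 [0.64812027 0.41504823 0.19      ] [0.65361247 0.46800365 0.19      ]
scale [array([0.58, 0.67, 0.05]), array([0.59, 0.51, 0.05]), array([0.4 , 0.5 , 0.05])] mug [0.77 0.19 0.09]
t 7.28 pos [ 0.5889 -0.0908  0.4003] q [-0.51 -0.38  0.63  2.34 -0.88  0.16  2.73] F [-0.41 -5.13  0.94] w 0.0237
turn units [ 7.62 13.75 12.08] shift units before turn [ 0.212  2.714 -0.729] after turn [ 2.637  0.96  -0.263]
```

Call:
drive_tool --increments '[{"dp":[0,0,0],"dr":[0,0.9,0]},{"dp":[0,0,0],"dr":[0,0.9,0]},{"dp":[0,0,0],"dr":[0,0.9,0]},{"dp":[0,0,0],"dr":[0,0.9,0]},{"dp":[0,0,0],"dr":[0,0.9,0]},{"dp":[0,0,0],"dr":[0,0.9,0]},{"dp":[0,0,0],"dr":[0,0.9,0]},{"dp":[0,0,0],"dr":[0,0.9,0]},{"dp":[0,0,0],"dr":[0,0.9,0]},{"dp":[0,0,0],"dr":[0,0.9,0]},{"dp":[0,0,0],"dr":[0,0.9,0]},{"dp":[0,0,0],"dr":[0,0.9,0]},{"dp":[0,0,0],"dr":[0,0.9,0]},{"dp":[0,0,0],"dr":[0,0.9,0]},{"dp":[0,0,0],"dr":[0,0.9,0]},{"dp":[0,0,0],"dr":[0,0.9,0]},{"dp":[0,0,0],"dr":[0,0.6,0]}]'

```text
time: 8.7
position: [0.5909, -0.0866, 0.4011]
tcp_rot: [-0.267, 3.057, 0.052]
wrist_force: [0.2, 0.6, -1.9]
gripper_width: 0.0236
gripper_force: 29.9
```

Run:
```python
from ik2 import *
plan(np.array([.566,.2335,.36]),tool(-60,90))
q=sense()['joints'];print(fk(q)[0])
```

```text
t 8.7 pos [ 0.5909 -0.0866  0.4011] q [ 0.03  0.15  0.04  1.56 -0.05  1.37  1.82] F [ 0.16  0.59 -1.88] w 0.0236
turn units [ 1.    0.7  17.48] shift units before turn [-0.366  4.244  0.695] after turn [3.862 1.847 0.548]
[ 0.59044403 -0.08634818  0.39900588]
```

Call:
drive_tool --increments '[{"dp":[-0.036,0.42,0],"dr":[0,0,0]},{"dp":[-0.036,0.42,0],"dr":[0,0,0]},{"dp":[-0.036,0.42,0],"dr":[0,0,0]},{"dp":[-0.036,0.42,0],"dr":[0,0,0]},{"dp":[-0.036,0.42,0],"dr":[0,0,0]},{"dp":[-0.036,0.42,0],"dr":[0,0,0]},{"dp":[-0.036,0.42,0],"dr":[0,0,0]},{"dp":[-0.036,0.42,0],"dr":[0,0,0]},{"dp":[-0.036,0.42,0],"dr":[0,0,0]},{"dp":[-0.036,0.42,0],"dr":[0,0,0]}]'

```text
time: 9.53
position: [0.5618, 0.2292, 0.4121]
tcp_rot: [-0.266, 3.053, 0.052]
wrist_force: [-0.1, -0.5, -1.1]
gripper_width: 0.0237
gripper_force: 29.9
```

Call:
drive_tool --increments '[{"dp":[0,0,0],"dr":[0.05,0.035,0.874]},{"dp":[0,0,0],"dr":[0.05,0.035,0.874]},{"dp":[0,0,0],"dr":[0.05,0.035,0.874]},{"dp":[0,0,0],"dr":[0.05,0.035,0.874]},{"dp":[0,0,0],"dr":[0.05,0.035,0.874]},{"dp":[0,0,0],"dr":[0.05,0.035,0.874]},{"dp":[0,0,0],"dr":[0.05,0.035,0.874]},{"dp":[0,0,0],"dr":[0.05,0.035,0.874]},{"dp":[0,0,0],"dr":[0.05,0.035,0.874]},{"dp":[0,0,0],"dr":[0.05,0.035,0.874]},{"dp":[0,0,0],"dr":[0.05,0.035,0.874]},{"dp":[0,0,0],"dr":[0.05,0.035,0.874]},{"dp":[0,0,0],"dr":[0.05,0.035,0.874]},{"dp":[0,0,0],"dr":[0.05,0.035,0.874]},{"dp":[0,0,0],"dr":[0.05,0.035,0.874]},{"dp":[0,0,0],"dr":[0.05,0.035,0.874]},{"dp":[0,0,0],"dr":[0.05,0.035,0.874]},{"dp":[0,0,0],"dr":[0.05,0.035,0.874]},{"dp":[0,0,0],"dr":[0.05,0.035,0.874]},{"dp":[0,0,0],"dr":[0.05,0.035,0.874]}]'

```text
time: 11.2
position: [0.5622, 0.2277, 0.4118]
tcp_rot: [1.574, 2.716, 0.003]
wrist_force: [-0.4, 0.0, -0.5]
gripper_width: 0.0237
gripper_force: 29.9
```

Call:
drive_tool --increments '[{"dp":[0,0,0],"dr":[0,-0.94,0]},{"dp":[0,0,0],"dr":[0,-0.94,0]},{"dp":[0,0,0],"dr":[0,-0.94,0]},{"dp":[0,0,0],"dr":[0,-0.94,0]},{"dp":[0,0,0],"dr":[0,-0.94,0]},{"dp":[0,0,0],"dr":[0,-0.94,0]},{"dp":[0,0,0],"dr":[0,-0.94,0]},{"dp":[0,0,0],"dr":[0,-0.94,0]},{"dp":[0,0,0],"dr":[0,-0.94,0]},{"dp":[0,0,0],"dr":[0,-0.94,0]},{"dp":[0,0,0],"dr":[0,-0.94,0]},{"dp":[0,0,0],"dr":[0,-0.94,0]},{"dp":[0,0,0],"dr":[0,-0.94,0]},{"dp":[0,0,0],"dr":[0,-0.94,0]},{"dp":[0,0,0],"dr":[0,-0.94,0]},{"dp":[0,0,0],"dr":[0,-0.94,0]},{"dp":[0,0,0],"dr":[0,-0.94,0]},{"dp":[0,0,0],"dr":[0,-0.94,0]},{"dp":[0,0,0],"dr":[0,-0.94,0]},{"dp":[0,0,0],"dr":[0,-0.94,0]}]'

```text
time: 12.87
position: [0.5622, 0.2282, 0.412]
tcp_rot: [0.946, 1.633, -0.727]
wrist_force: [-0.0, 0.1, -1.4]
gripper_width: 0.0242
gripper_force: 29.9
```

Run:
```python
from ik2 import *
C=np.array([.566,.2335,0])
M=tool(-60,15);u=-M[:,0]
butt=C+.019*np.array([np.cos(a(-60)),np.sin(a(-60)),0])+[0,0,.008]
P=butt+.157*u+.006*M[:,2];print(P)
plan(P,M)
s=sense();A=R.from_rotvec(s['tcp_rot']).as_matrix()
pts=[s['position']-A[:,2]*.006+A[:,0]*k for k in(.157,0,-.063)]
im=camera('side');print(proj('side',pts),im.shape);cv2.imwrite('pics/s2.png',im[:,:,::-1])
```

```text
[0.59871507 0.17683583 0.15809744]
t 12.87 pos [0.5622 0.2282 0.412 ] q [-0.98  0.46 -0.09  1.7   1.08  1.86 -0.75] F [-0.01  0.08 -1.43] w 0.0242
turn units [ 0.02  0.12 -0.06] shift units before turn [3.068 0.065 1.658] after turn [3.054 0.08  1.684]
[[277.90963892 225.31399613]
 [267.78779409 137.88326787]
 [263.32421701  99.25534464]] (420, 560, 3)
```

View pics/s2.png

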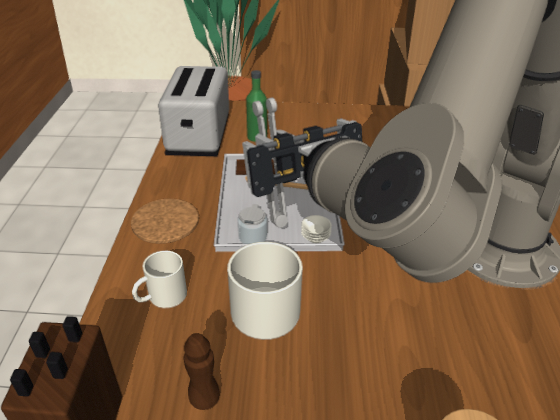

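Side view: tongs upright with butt at (281,222) and heads at (264,104), close to prediction. Moving over the mouth and going down.

Call:
drive_tool --increments '[{"dp":[-0.072,0.027,0.27],"dr":[0,0.06,0]},{"dp":[-0.072,0.027,0.27],"dr":[0,0.06,0]},{"dp":[-0.072,0.027,0.27],"dr":[0,0,-0.06]},{"dp":[0,0,0],"dr":[0,0,0]},{"dp":[0.35,0,0.094],"dr":[0,0,0]},{"dp":[0.35,0,0.094],"dr":[0,0,0]},{"dp":[0.35,0,0.094],"dr":[0,0,0]},{"dp":[0.35,0,0.094],"dr":[0,0,0]},{"dp":[0,0,0],"dr":[0,0,0]}]'

```text
time: 13.67
position: [0.5981, 0.176, 0.2991]
tcp_rot: [0.946, 1.648, -0.731]
wrist_force: [0.2, -0.8, -3.0]
gripper_width: 0.0238
gripper_force: 29.9
```

```bash
cat > t.py <<'E'
from ik2 import *
C=np.array([.566,.2335,0])
M=tool(-60,15);u=-M[:,0]
butt=C+.019*np.array([np.cos(a(-60)),np.sin(a(-60)),0])+[0,0,.008]
P=butt+.157*u+.006*M[:,2]
if __name__=='__main__': plan(P,M)
E
python3 t.py
```

```text
t 13.67 pos [0.5981 0.176  0.2991] q [-0.9   0.57 -0.07  1.81  1.1   1.69 -0.9 ] F [ 0.2  -0.77 -3.05] w 0.0238
turn units [-0.01 -0.05  0.08] shift units before turn [1.816 0.023 0.488] after turn [1.818 0.013 0.482]
```

Call:
drive_tool --increments '[{"dp":[0.26,0,0.07],"dr":[0,0,0]},{"dp":[0.26,0,0.07],"dr":[0,0,0]},{"dp":[0.26,0,0.07],"dr":[0,0,0]},{"dp":[0.26,0,0.07],"dr":[0,0,0]},{"dp":[0.2,0,0.054],"dr":[0,0,0]},{"dp":[0.15,0,0.04],"dr":[0,0,0]},{"dp":[0.1,0,0.027],"dr":[0,0,0]},{"dp":[0.1,0,0.027],"dr":[0,0,0]},{"dp":[0,0,0],"dr":[0,0,0]}]'

```text
time: 14.42
position: [0.5989, 0.1767, 0.1793]
tcp_rot: [0.949, 1.645, -0.726]
wrist_force: [-0.3, 0.5, -1.2]
gripper_width: 0.0235
gripper_force: 29.9
```

Call:
drive_tool --increments '[{"dp":[0.026,0,0.007],"dr":[0,0,0]},{"dp":[0.026,0,0.007],"dr":[0,0,0]},{"dp":[0.026,0,0.007],"dr":[0,0,0]},{"dp":[0,0,0],"dr":[0,0,0]}]'

```text
time: 14.75
position: [0.599, 0.1767, 0.174]
tcp_rot: [0.949, 1.645, -0.725]
wrist_force: [-0.3, 0.4, -1.0]
gripper_width: 0.0238
gripper_force: 29.9
```

Call:
drive_tool --increments '[{"dp":[0.026,0,0.007],"dr":[0,0,0]},{"dp":[0.026,0,0.007],"dr":[0,0,0]},{"dp":[0.026,0,0.007],"dr":[0,0,0]},{"dp":[0.026,0,0.007],"dr":[0,0,0]},{"dp":[0.026,0,0.007],"dr":[0,0,0]},{"dp":[0,0,0],"dr":[0,0,0]}]'

```text
time: 15.25
position: [0.5989, 0.1766, 0.1634]
tcp_rot: [0.949, 1.645, -0.726]
wrist_force: [-0.4, -0.3, -0.8]
gripper_width: 0.0238
gripper_force: 29.9
```

Call:
drive_tool --increments '[{"dp":[0.02,0,0.005],"dr":[0,0,0]},{"dp":[0.02,0,0.005],"dr":[0,0,0]},{"dp":[0,0,0],"dr":[0,0,0]}]'

```text
time: 15.5
position: [0.5989, 0.1767, 0.1605]
tcp_rot: [0.949, 1.645, -0.726]
wrist_force: [0.9, 0.3, -1.3]
gripper_width: 0.0235
gripper_force: 29.9
```

Call:
drive_tool --increments '[{"dp":[0.014,0,0.004],"dr":[0,0,0]},{"dp":[0.014,0,0.004],"dr":[0,0,0]},{"dp":[0.014,0,0.004],"dr":[0,0,0]},{"dp":[0,0,0],"dr":[0,0,0]}]'

```text
time: 15.83
position: [0.5994, 0.176, 0.1591]
tcp_rot: [0.949, 1.641, -0.726]
wrist_force: [-0.4, -1.5, 11.6]
gripper_width: 0.0236
gripper_force: 30.0
```

Contact: 11.6 N upward at the predicted floor depth. Letting go.

Call:
drive_tool --increments '[{"dp":[0,0,0],"dr":[0,0,0]},{"dp":[0,0,0],"dr":[0,0,0]},{"dp":[0,0,0],"dr":[0,0,0]},{"dp":[0,0,0],"dr":[0,0,0]},{"dp":[0,0,0],"dr":[0,0,0]}]' --jaw -0.1

```text
time: 16.25
position: [0.5989, 0.1767, 0.1574]
tcp_rot: [0.949, 1.645, -0.726]
wrist_force: [-1.1, 0.5, 0.2]
gripper_width: 0.0423
gripper_force: 0.0
```

Call:
drive_tool --increments '[{"dp":[0,0,-0.15],"dr":[0,0,0]},{"dp":[0,0,-0.3],"dr":[0,0,0]},{"dp":[0,0,-0.3],"dr":[0,0,0]},{"dp":[0,0,-0.4],"dr":[0,0,0]},{"dp":[-0.4,0,-0.1],"dr":[0,0,0]},{"dp":[-0.4,0,-0.1],"dr":[0,0,0]},{"dp":[-0.4,0,-0.1],"dr":[0,0,0]},{"dp":[-0.4,0,-0.1],"dr":[0,0,0]},{"dp":[-0.4,0,-0.1],"dr":[0,0,0]},{"dp":[-0.4,0,-0.1],"dr":[0,0,0]},{"dp":[-0.4,0,-0.1],"dr":[0,0,0]},{"dp":[-0.4,0,-0.1],"dr":[0,0,0]},{"dp":[-0.4,0,-0.1],"dr":[0,0,0]}]'

```text
time: 17.33
position: [0.5592, 0.2444, 0.4601]
tcp_rot: [0.949, 1.646, -0.725]
wrist_force: [-0.2, 0.1, 0.2]
gripper_width: 0.0424
gripper_force: 0.0
```

Run:
```python
from ik2 import *
s=sense();print(s['time'],s['position'],s['joints'].round(2),s['wrist_force'])
t=camera('top')[:,:,::-1][150:300,140:420];d=camera('side')[:,:,::-1][130:350,140:420]
cv2.imwrite('pics/c2.png',np.vstack([cv2.resize(t,None,fx=1.9,fy=1.9,interpolation=2),cv2.resize(d,None,fx=1.35*1.4074,fy=1.35,interpolation=2)])[:600])
```

```text
17.3333 [0.55917403 0.24435871 0.46009761] [-0.99  0.43 -0.09  1.63  1.09  1.92 -0.66] [-0.2279947   0.09344575  0.19671708]
```

View pics/c2.png

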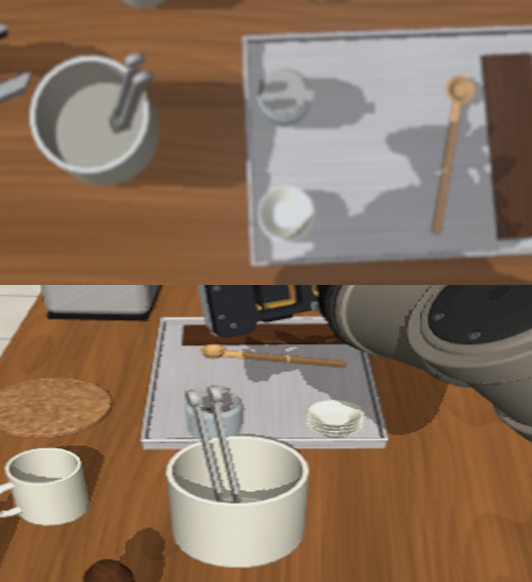

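Tongs stand in the crock, heads up, leaning on the rim at the right-front (crop top view: contact near (148,90)), and the crock is unmoved. Next, refine the spoon's pose from the earlier wrist picture and plan the approach.

```bash
cat > sp.py <<'E'
from ik2 import *
import json
c=json.load(open('w1.json'));c={k:np.array(v) if k!='k1' else v for k,v in c.items()}
S=hit('wrist',(136,207),.015,c);T=hit('wrist',(182,10),.013,c)
S2=np.array([.6353,-.2386,0]);T2=np.array([.4419,-.2056,0])
Sd=np.degrees(np.arctan2(*(S-T)[[1,0]]))
if __name__=='__main__':
    print(S,T,np.linalg.norm(S-T),Sd)
# average of both views
Sd=(Sd-9.7)/2
Bc=(S+S2)/2;d=np.array([np.cos(a(Sd)),np.sin(a(Sd)),0]);Bc[2]=0
SG_=Bc-.036*d
L=5;A=-25;le=12
e=a(le);u=np.array([np.sin(e)*np.cos(a(L)),np.sin(e)*np.sin(a(L)),np.cos(e)])
zz=np.array([np.cos(a(A)),np.sin(a(A)),0]);zz=zz-u*(zz@u)
MS=Rt(-u,zz)
if __name__=='__main__':
    print('grip',SG_,Sd);print('MS',MS.round(3))
    plan(SG_+[0,0,.2],down(Sd))
    # feasibility of the spoon insertion from down over the crock
    C=np.array([.566,.2335,0]);q=np.array([-1.0,.3,.2,1.7,0.,1.1,.2])
    for t in np.arange(90,11,-3): q,e1,e2=ik(C+[.06,0,.4],tool(A,t),q,.03)
    for z in np.arange(.4,.16,-.02): q,e1,e2=ik(C+[.063,.005,z],MS,q,.03)
    print(q.round(2),e1,e2)
E
python3 sp.py
```

```text
[ 0.63280797 -0.23560389  0.015     ] [ 0.44389411 -0.20305404  0.013     ] 0.19170794804285105 -9.776073222522479
grip [ 0.59857269 -0.23101277  0.        ] -9.73803661126124
MS [[-0.207  0.42   0.883]
 [-0.018  0.901 -0.433]
 [-0.978 -0.106 -0.179]]
t 17.43 pos [0.5596 0.2446 0.463 ] q [-0.99  0.43 -0.09  1.62  1.09  1.92 -0.66] F [ 0.57  1.26 -0.21] w 0.0423
turn units [ -8.07  17.43 -10.75] shift units before turn [ 1.842 -2.749  6.468] after turn [-1.585 -6.162  3.507]
[-1.15  0.71  0.13  2.15  1.55  1.3  -1.17] 3.9960983848911437e-07 0.00016763334645253947
```

Call:
drive_tool --increments '[{"dp":[0,0,0],"dr":[-0.4035,0.8715,-0.5375]},{"dp":[0,0,0],"dr":[-0.4035,0.8715,-0.5375]},{"dp":[0,0,0],"dr":[-0.4035,0.8715,-0.5375]},{"dp":[0,0,0],"dr":[-0.4035,0.8715,-0.5375]},{"dp":[0,0,0],"dr":[-0.4035,0.8715,-0.5375]},{"dp":[0,0,0],"dr":[-0.4035,0.8715,-0.5375]},{"dp":[0,0,0],"dr":[-0.4035,0.8715,-0.5375]},{"dp":[0,0,0],"dr":[-0.4035,0.8715,-0.5375]},{"dp":[0,0,0],"dr":[-0.4035,0.8715,-0.5375]},{"dp":[0,0,0],"dr":[-0.4035,0.8715,-0.5375]},{"dp":[0,0,0],"dr":[-0.4035,0.8715,-0.5375]},{"dp":[0,0,0],"dr":[-0.4035,0.8715,-0.5375]},{"dp":[0,0,0],"dr":[-0.4035,0.8715,-0.5375]},{"dp":[0,0,0],"dr":[-0.4035,0.8715,-0.5375]},{"dp":[0,0,0],"dr":[-0.4035,0.8715,-0.5375]},{"dp":[0,0,0],"dr":[-0.4035,0.8715,-0.5375]},{"dp":[0,0,0],"dr":[-0.4035,0.8715,-0.5375]},{"dp":[0,0,0],"dr":[-0.4035,0.8715,-0.5375]},{"dp":[0,0,0],"dr":[-0.4035,0.8715,-0.5375]},{"dp":[0,0,0],"dr":[-0.4035,0.8715,-0.5375]}]' --jaw -0.28

```text
time: 19.1
position: [0.5593, 0.2447, 0.4587]
tcp_rot: [-0.261, -3.124, 0.005]
wrist_force: [0.0, 0.1, -0.2]
gripper_width: 0.0341
gripper_force: 0.0
```

```bash
python3 sp.py|grep -A1 ^t
```

```text
t 19.1 pos [0.5593 0.2447 0.4587] q [-0.44  0.21 -0.09  1.36  0.02  1.58  0.87] F [ 0.05  0.05 -0.18] w 0.0341
turn units [-0.06 -0.09  0.04] shift units before turn [-1.592 -6.155  3.463] after turn [-1.588 -6.163  3.449]
[-0.53  1.05  1.35  0.71 -0.51  0.51  1.13] 1.4028438358809871e-06 0.00015574936180939744
```

Call:
drive_tool --increments '[{"dp":[-0.114,-0.44,0],"dr":[-0.06,-0.09,0.04]},{"dp":[-0.114,-0.44,0],"dr":[0,0,0]},{"dp":[-0.114,-0.44,0],"dr":[0,0,0]},{"dp":[-0.114,-0.44,0],"dr":[0,0,0]},{"dp":[-0.114,-0.44,0],"dr":[0,0,0]},{"dp":[-0.114,-0.44,0],"dr":[0,0,0]},{"dp":[-0.114,-0.44,0.2],"dr":[0,0,0]},{"dp":[-0.114,-0.44,0.2],"dr":[0,0,0]},{"dp":[-0.114,-0.44,0.2],"dr":[0,0,0]},{"dp":[-0.114,-0.44,0.2],"dr":[0,0,0]},{"dp":[-0.114,-0.44,0.2],"dr":[0,0,0]},{"dp":[-0.114,-0.44,0.2],"dr":[0,0,0]},{"dp":[-0.114,-0.44,0.2],"dr":[0,0,0]},{"dp":[-0.11,-0.44,0.2],"dr":[0,0,0]},{"dp":[0,0,0.4],"dr":[0,0,0]},{"dp":[0,0,0.4],"dr":[0,0,0]},{"dp":[0,0,0.4],"dr":[0,0,0]},{"dp":[0,0,0.4],"dr":[0,0,0]},{"dp":[0,0,0.3],"dr":[0,0,0]},{"dp":[0,0,0],"dr":[0,0,0]}]'

```text
time: 20.77
position: [0.5967, -0.2306, 0.1924]
tcp_rot: [-0.269, -3.125, 0.001]
wrist_force: [-0.3, 0.8, -0.6]
gripper_width: 0.0341
gripper_force: 0.0
```

```bash
python3 sp.py|grep -A1 ^t
python3 - <<'E'
from sp import *
c=calibration('wrist');im=camera('wrist')
print(proj('wrist',[Bc+[0,0,.015],SG_+[0,0,.015],Bc-.1955*d+[0,0,.015]],c))
cv2.imwrite('pics/w2.png',im[:,:,::-1])
E
```

```text
t 20.77 pos [ 0.5967 -0.2306  0.1924] q [ 0.13  0.39  0.18  1.71 -0.08  1.06  1.73] F [-0.25  0.82 -0.62] w 0.0341
turn units [-0.01 -0.06 -0.03] shift units before turn [-0.024 -0.002 -0.102] after turn [-0.025 -0.002 -0.102]
[-1.03  0.54  0.32  2.04  1.7   1.09 -0.91] 4.286055623560026e-07 0.00018555982172118336
[[283.38244659 226.40524388]
 [283.27287776 194.93685275]
 [282.72384854  38.25006422]]
```

View pics/w2.png

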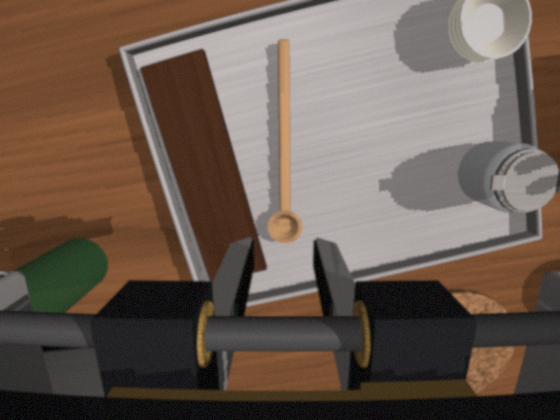

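The spoon lies under the gripper as predicted: bowl (285,227), butt (284,40). The plank edge, near column 238 at the grip, leaves room. Descending.

Call:
drive_tool --increments '[{"dp":[-0.025,0.02,0.4],"dr":[0,-0.06,0]},{"dp":[0,0,0.4],"dr":[0,0,0]},{"dp":[0,0,0.4],"dr":[0,0,0]},{"dp":[0,0,0.4],"dr":[0,0,0]},{"dp":[0,0,0.3],"dr":[0,0,0]},{"dp":[0,0,0.25],"dr":[0,0,0]},{"dp":[0,0,0.15],"dr":[0,0,0]},{"dp":[0,0,0.1],"dr":[0,0,0]},{"dp":[0,0,0.05],"dr":[0,0,0]},{"dp":[0,0,0.03],"dr":[0,0,0]},{"dp":[0,0,0],"dr":[0,0,0]},{"dp":[0,0,0],"dr":[0,0,0]}]'

```text
time: 21.82
position: [0.6028, -0.2321, 0.0123]
tcp_rot: [0.27, 3.122, -0.005]
wrist_force: [-0.6, 0.2, 0.3]
gripper_width: 0.0339
gripper_force: 0.0
```

Call:
drive_tool --increments '[{"dp":[0.03,0,0.04],"dr":[0,0,0]},{"dp":[0.03,0,0.04],"dr":[0,0,0]},{"dp":[0,0,0],"dr":[0,0,0]}]'

```text
time: 22.07
position: [0.597, -0.2311, 0.0049]
tcp_rot: [0.271, 3.124, -0.004]
wrist_force: [-0.5, -0.2, -1.4]
gripper_width: 0.0338
gripper_force: 0.0
```

Call:
drive_tool --increments '[{"dp":[0,0,0],"dr":[0,0,0]},{"dp":[0,0,0],"dr":[0,0,0]},{"dp":[0,0,0],"dr":[0,0,0]},{"dp":[0,0,0],"dr":[0,0,0]},{"dp":[0,0,0],"dr":[0,0,0]},{"dp":[0,0,0],"dr":[0,0,0]}]' --jaw -1

```text
time: 22.57
position: [0.5979, -0.2312, 0.0054]
tcp_rot: [0.27, 3.123, -0.005]
wrist_force: [-0.3, 0.3, 0.6]
gripper_width: 0.0115
gripper_force: 30.0
```

Call:
drive_tool --increments '[{"dp":[0,0,-0.1],"dr":[0,0,0]},{"dp":[0,0,-0.2],"dr":[0,0,0]},{"dp":[0,0,-0.4],"dr":[0,0,0]},{"dp":[0,0,-0.4],"dr":[0,0,0]},{"dp":[0,0,-0.4],"dr":[0,0,0]},{"dp":[0,0,-0.4],"dr":[0,0,0]},{"dp":[0,0,-0.4],"dr":[0,0,0]},{"dp":[0,0,-0.4],"dr":[0,0,0]},{"dp":[0,0,-0.4],"dr":[0,0,0]},{"dp":[0,0,-0.4],"dr":[0,0,0]},{"dp":[0,0,-0.4],"dr":[0,0,0]},{"dp":[0,0,-0.4],"dr":[0,0,0]},{"dp":[0,0,-0.4],"dr":[0,0,0]},{"dp":[0,0,-0.4],"dr":[0,0,0]},{"dp":[0,0,-0.4],"dr":[0,0,0]},{"dp":[0,0,0],"dr":[0,0,0]}]'

```text
time: 23.9
position: [0.5959, -0.2304, 0.4245]
tcp_rot: [0.27, 3.115, -0.006]
wrist_force: [0.2, -0.1, 0.3]
gripper_width: 0.0117
gripper_force: 30.0
```

```bash
cat > go.py <<'E'
from sp import *
C=np.array([.566,.2335,0])
P=C+.030*np.array([np.cos(a(L)),np.sin(a(L)),0])+[0,0,.008]+.1585*u+.0035*MS[:,2]
if __name__=='__main__':
    import sys
    print('P',P.round(4))
    z=float(sys.argv[1])
    plan(np.r_[P[:2],z or P[2]],tool(A,90) if len(sys.argv)>2 else MS)
    print('world-down unit in tool',(MS.T@[0,0,-1]).round(3))
E
python3 go.py .42 d
```

```text
P [0.6318 0.2375 0.1624]
t 23.9 pos [ 0.5959 -0.2304  0.4245] q [ 0.1   0.25  0.21  1.39 -0.05  1.49  1.71] F [ 0.23 -0.15  0.28] w 0.0117
turn units [-0.01  0.22  3.77] shift units before turn [0.603 6.227 0.033] after turn [2.202 5.856 0.06 ]
world-down unit in tool [0.978 0.106 0.179]
```

Call:
drive_tool --increments '[{"dp":[0.04,0.415,0],"dr":[0,0,0]},{"dp":[0.04,0.415,0],"dr":[0,0,0]},{"dp":[0.04,0.415,0],"dr":[0,0,0]},{"dp":[0.04,0.415,0],"dr":[0,0,0]},{"dp":[0.04,0.415,0],"dr":[0,0,0]},{"dp":[0.04,0.415,0],"dr":[0,0,0]},{"dp":[0.04,0.415,0],"dr":[0,0,0]},{"dp":[0.04,0.415,0],"dr":[0,0,0]},{"dp":[0.04,0.415,0],"dr":[0,0,0]},{"dp":[0.04,0.415,0],"dr":[0,0,0]},{"dp":[0.04,0.415,0],"dr":[0,0,0]},{"dp":[0.04,0.415,0],"dr":[0,0,0]},{"dp":[0.04,0.415,0],"dr":[0,0,0]},{"dp":[0.04,0.415,0],"dr":[0,0,0]},{"dp":[0.04,0.415,0],"dr":[0,0.22,0.75]},{"dp":[0,0,0],"dr":[0,0,0.75]},{"dp":[0,0,0],"dr":[0,0,0.75]},{"dp":[0,0,0],"dr":[0,0,0.75]},{"dp":[0,0,0],"dr":[0,0,0.77]},{"dp":[0,0,0],"dr":[0,0,0]}]'

```text
time: 25.57
position: [0.6307, 0.2378, 0.4166]
tcp_rot: [-0.682, -3.058, 0.004]
wrist_force: [0.4, 0.6, -0.7]
gripper_width: 0.0116
gripper_force: 30.0
```

```bash
python3 go.py .42
```

```text
P [0.6318 0.2375 0.1624]
t 25.57 pos [0.6307 0.2378 0.4166] q [-0.46  0.33  0.01  1.29 -0.01  1.53  0.68] F [ 0.38  0.56 -0.75] w 0.0116
turn units [  1.2  -20.    -1.04] shift units before turn [-0.015  0.002 -0.046] after turn [-0.048 -0.003  0.007]
world-down unit in tool [0.978 0.106 0.179]
```

Call:
drive_tool --increments '[{"dp":[0,0,0],"dr":[0.06,-1,-0.052]},{"dp":[0,0,0],"dr":[0.06,-1,-0.052]},{"dp":[0,0,0],"dr":[0.06,-1,-0.052]},{"dp":[0,0,0],"dr":[0.06,-1,-0.052]},{"dp":[0,0,0],"dr":[0.06,-1,-0.052]},{"dp":[0,0,0],"dr":[0.06,-1,-0.052]},{"dp":[0,0,0],"dr":[0.06,-1,-0.052]},{"dp":[0,0,0],"dr":[0.06,-1,-0.052]},{"dp":[0,0,0],"dr":[0.06,-1,-0.052]},{"dp":[0,0,0],"dr":[0.06,-1,-0.052]},{"dp":[0,0,0],"dr":[0.06,-1,-0.052]},{"dp":[0,0,0],"dr":[0.06,-1,-0.052]},{"dp":[0,0,0],"dr":[0.06,-1,-0.052]},{"dp":[0,0,0],"dr":[0.06,-1,-0.052]},{"dp":[0,0,0],"dr":[0.06,-1,-0.052]},{"dp":[0,0,0],"dr":[0.06,-1,-0.052]},{"dp":[0,0,0],"dr":[0.06,-1,-0.052]},{"dp":[0,0,0],"dr":[0.06,-1,-0.052]},{"dp":[0,0,0],"dr":[0.06,-1,-0.052]},{"dp":[0,0,0],"dr":[0.06,-1,-0.052]}]'

```text
time: 27.23
position: [0.6306, 0.2383, 0.4171]
tcp_rot: [0.301, 1.739, -0.408]
wrist_force: [0.6, -0.4, -1.7]
gripper_width: 0.0116
gripper_force: 30.0
```

```bash
python3 go.py 0
python3 - <<'E'
from h import *
s=sense();A=R.from_rotvec(s['tcp_rot']).as_matrix()
print(proj('side',[s['position']-A[:,2]*.0035+A[:,0]*k for k in(.1585,-.037)]))
cv2.imwrite('pics/s3.png',camera('side')[:,:,::-1])
E
```

```text
P [0.6318 0.2375 0.1624]
t 27.23 pos [0.6306 0.2383 0.4171] q [-0.98  0.25 -0.07  2.08  1.5   1.41 -0.64] F [ 0.64 -0.39 -1.72] w 0.0116
turn units [0.06 0.06 0.02] shift units before turn [3.32  0.358 0.614] after turn [3.318 0.355 0.627]
world-down unit in tool [0.978 0.106 0.179]
[[247.68318993 212.57516929]
 [218.70987249 116.21480047]]
```

View pics/s3.png

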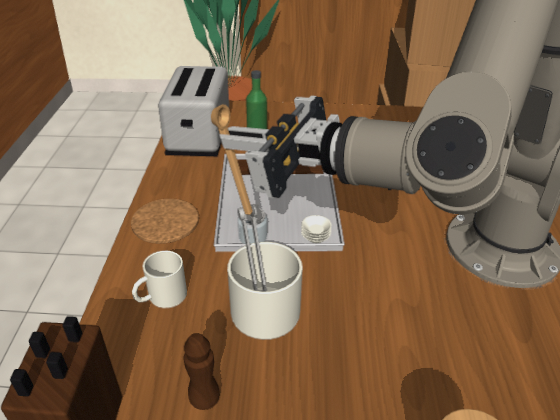

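Side view: spoon upright, bowl (223,117) up, butt (250,213) down, clear of the tongs. Going down.

Call:
drive_tool --increments '[{"dp":[0.326,0.035,0.062],"dr":[0.06,0.06,0]},{"dp":[0.326,0.035,0.062],"dr":[0,0,0]},{"dp":[0.326,0.035,0.062],"dr":[0,0,0]},{"dp":[0.326,0.035,0.062],"dr":[0,0,0]},{"dp":[0.326,0.035,0.062],"dr":[0,0,0]},{"dp":[0.326,0.035,0.062],"dr":[0,0,0]},{"dp":[0.2,0.022,0.037],"dr":[0,0,0]},{"dp":[0.1,0.011,0.018],"dr":[0,0,0]},{"dp":[0,0,0],"dr":[0,0,0]}]'

```text
time: 28.03
position: [0.6313, 0.2373, 0.242]
tcp_rot: [0.306, 1.747, -0.414]
wrist_force: [-0.9, 0.2, -0.9]
gripper_width: 0.0117
gripper_force: 30.0
```

```bash
python3 go.py 0
```

```text
P [0.6318 0.2375 0.1624]
t 28.03 pos [0.6313 0.2373 0.242 ] q [-0.98  0.55 -0.07  2.15  1.57  1.4  -1.01] F [-0.87  0.22 -0.86] w 0.0117
turn units [-0.03 -0.07  0.05] shift units before turn [1.035 0.121 0.201] after turn [1.036 0.117 0.196]
world-down unit in tool [0.978 0.106 0.179]
```

Call:
drive_tool --increments '[{"dp":[0.2,0.022,0.037],"dr":[0,0,0]},{"dp":[0.2,0.022,0.037],"dr":[0,0,0]},{"dp":[0.2,0.022,0.037],"dr":[0,0,0]},{"dp":[0.1,0.011,0.018],"dr":[0,0,0]},{"dp":[0.05,0.006,0.01],"dr":[0,0,0]},{"dp":[0.05,0.006,0.01],"dr":[0,0,0]},{"dp":[0.03,0.003,0.005],"dr":[0,0,0]},{"dp":[0.03,0.003,0.005],"dr":[0,0,0]},{"dp":[0,0,0],"dr":[0,0,0]}]'

```text
time: 28.78
position: [0.6313, 0.2378, 0.1774]
tcp_rot: [0.308, 1.745, -0.411]
wrist_force: [-0.2, 0.2, -0.5]
gripper_width: 0.0115
gripper_force: 30.0
```

Call:
drive_tool --increments '[{"dp":[0.026,0.003,0.005],"dr":[0,0,0]},{"dp":[0.026,0.003,0.005],"dr":[0,0,0]},{"dp":[0.026,0.003,0.005],"dr":[0,0,0]},{"dp":[0,0,0],"dr":[0,0,0]}]'

```text
time: 29.12
position: [0.6312, 0.2377, 0.1709]
tcp_rot: [0.307, 1.746, -0.412]
wrist_force: [0.4, 0.9, -0.9]
gripper_width: 0.012
gripper_force: 30.0
```

Call:
drive_tool --increments '[{"dp":[0.026,0.003,0.005],"dr":[0,0,0]},{"dp":[0.026,0.003,0.005],"dr":[0,0,0]},{"dp":[0.02,0.002,0.004],"dr":[0,0,0]},{"dp":[0,0,0],"dr":[0,0,0]}]'

```text
time: 29.45
position: [0.6312, 0.2376, 0.1653]
tcp_rot: [0.307, 1.746, -0.412]
wrist_force: [-0.1, -0.3, -0.1]
gripper_width: 0.0117
gripper_force: 30.0
```

Call:
drive_tool --increments '[{"dp":[0.014,0.0015,0.0026],"dr":[0,0,0]},{"dp":[0.014,0.0015,0.0026],"dr":[0,0,0]},{"dp":[0,0,0],"dr":[0,0,0]}]'

```text
time: 29.7
position: [0.6313, 0.2376, 0.1634]
tcp_rot: [0.308, 1.745, -0.412]
wrist_force: [-0.7, 0.1, -0.8]
gripper_width: 0.0119
gripper_force: 30.0
```

Call:
drive_tool --increments '[{"dp":[0.014,0.0015,0.0026],"dr":[0,0,0]},{"dp":[0.014,0.0015,0.0026],"dr":[0,0,0]},{"dp":[0,0,0],"dr":[0,0,0]}]'

```text
time: 29.95
position: [0.6318, 0.2376, 0.1627]
tcp_rot: [0.308, 1.743, -0.412]
wrist_force: [0.4, -0.9, 8.9]
gripper_width: 0.0116
gripper_force: 30.0
```

Contact: 8.9 N at the predicted depth. Releasing and backing out.

Call:
drive_tool --increments '[{"dp":[0,0,0],"dr":[0,0,0]},{"dp":[0,0,0],"dr":[0,0,0]},{"dp":[0,0,0],"dr":[0,0,0]},{"dp":[0,0,0],"dr":[0,0,0]},{"dp":[0,0,0],"dr":[0,0,0]}]' --jaw -0.36

```text
time: 30.37
position: [0.6313, 0.2377, 0.1613]
tcp_rot: [0.308, 1.746, -0.412]
wrist_force: [1.0, 0.5, 0.9]
gripper_width: 0.0299
gripper_force: 0.0
```

Call:
drive_tool --increments '[{"dp":[0,0,-0.15],"dr":[0,0,0]},{"dp":[0,0,-0.3],"dr":[0,0,0]},{"dp":[0,0,-0.3],"dr":[0,0,0]},{"dp":[0,0,-0.4],"dr":[0,0,0]},{"dp":[-0.4,-0.04,-0.2],"dr":[0,0,0]},{"dp":[-0.4,-0.04,-0.2],"dr":[0,0,0]},{"dp":[-0.4,-0.04,-0.1],"dr":[0,0,0]},{"dp":[-0.4,-0.04,-0.1],"dr":[0,0,0]},{"dp":[-0.4,-0.04,-0.1],"dr":[0,0,0]},{"dp":[-0.4,-0.04,-0.1],"dr":[0,0,0]},{"dp":[-0.4,-0.04,-0.1],"dr":[0,0,0]},{"dp":[0,0,0],"dr":[0,0,0]},{"dp":[0,0,0],"dr":[0,0,0]}]'

```text
time: 31.45
position: [0.5303, 0.2895, 0.3984]
tcp_rot: [0.31, 1.745, -0.408]
wrist_force: [0.0, 0.2, 0.0]
gripper_width: 0.03
gripper_force: 0.0
```

Run:
```python
from h import *
s=sense();print(s['time'],s['position'],s['wrist_force'])
t=camera('top')[:,:,::-1][150:300,140:440];d=camera('side')[:,:,::-1][130:350,140:440]
cv2.imwrite('pics/c3.png',np.vstack([cv2.resize(t,None,fx=1.6,fy=1.6,interpolation=2),cv2.resize(d,None,fx=1.6,fy=1.6,interpolation=2)])[:600])
```

```text
31.45 [0.53033995 0.28947447 0.39843327] [0.01004137 0.23955923 0.0058504 ]
```

View pics/c3.png

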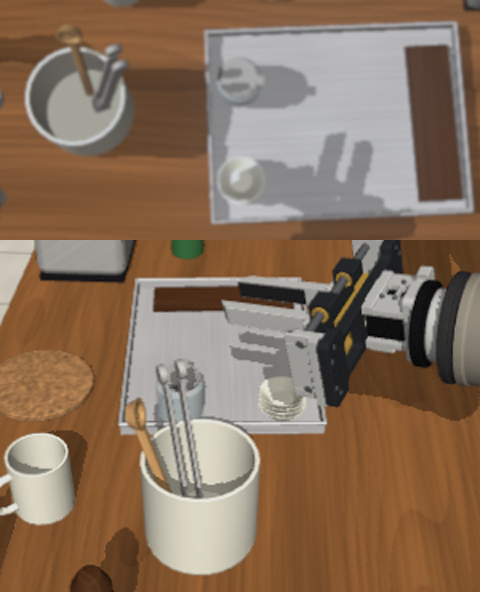

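Both tools stand in the crock with working ends up, leaning on the rim (spoon bowl at (68,33) and tongs heads at (112,55) in the top crop). The bystanders and crock are in place and the gripper is clear.

```bash
python3 -c "
from workcell import *
print(sign_off())"
```

```text
the job is handed in; nothing more can be done
None
```

The tongs, then the spoon, now stand in the crock with butt ends down and working ends up; each was let go only once it pressed on the inside floor (about 12 N and 9 N), and the job was handed in at about 31.6 s on the robot's clock.

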